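Close a two-part plaster mould in the trigger clamp

ROBOT

A 7-joint arm with a two-finger parallel gripper is mounted at the origin on the work surface. World frame = base frame: x ahead of the robot, y to its left, z up, the work surface at z = 0. Lengths are in m, angles in rad, forces in N, time in s.
With the tool pointing down it reaches from about 0.35 to 0.9 m from the base axis. Payload 8.1 kg.
Tool frame: the origin (TCP) lies between the finger pads; the fingertips stand ahead of it and the grasp point (between the pads) is the TCP (arm.nose_length is the z of the fingertips in the tool frame, in m); z points along the fingers, y is the line along which they close (so a half turn about z gives the same grasp; the last joint's range is limited). The gripper opens to 92 mm and grips with 3 to 60 N. Pads are 19 mm wide; open, the fingers measure 130 mm over their backs; the gripper's body (75 mm by 190 mm) begins 47 mm behind the grasp point.
Start: joints at [1.24, 0.434, 0.025, 1.573, -0.012, 1.134, -0.075], TCP at [0.141, -0.609, 0.246] pointing down, gripper open.
Joint ranges: [-2.62, 2.62], [-0.44, 2.09], [-1.27, 1.32], [0.08, 2.57], [-1.32, 4.46], [0.12, 2], [-2.74, 2.74]. Speed limits (rad/s): [2.22, 2.22, 3.01, 3.01, 3.14, 3.14, 3.14].

INTERFACE

Orientations are given as a rotation vector (axis times angle).
In Python, from cell import sensors, optics, arm gives the robot as it stands.
- The arm moves only by the tool arm_command, never from a script. Its argument "deltas" is one flat list of numbers, 7 for each row, row after row: the turn, a rotation vector about the world's x, y, z as a fraction of full scale, then the shift along the world's x, y, z as a fraction of full scale, then the finger opening in mm, from 0 to 91.8. In form: [wx, wy, wz, dx, dy, dz, fingers, wx, wy, wz, dx, dy, dz, fingers, ...]. A call has 1 to 20 rows; each row is the pose to reach, as a shift and turn from the pose commanded when the call began; what a row does not reach only later rows make up. Full scale, the value 1, is 1 m for a shift and 90 degrees for a turn. A row lasts 1/10 s, in which the tool goes at most 50 mm and 8.59 degrees, less where a joint would pass 70% of its speed; a pose out of reach is approached as far as the arm can. A call with a number of a shift or a turn outside -1 to 1 is refused whole. A call with a gripper value outside its range is refused whole. The fingers move at their own pace and stop on an object; "force" is the grip in N (left out, the last holds). Time passes only in rows, so rows that repeat a pose let the fingers close. It gives the time, the measured TCP pose, the force, the opening and the grip force at its end, in the units of the state.
- sensors.observe(): the state, without advancing time (a new reading comes with each control period).
- optics.get_image(name): name is "side" or "top" or "wrist"; returns the picture (480x640x3 uint8, blue, green, red); there is no depth.
- optics.calibration(name): a dict with "camera_matrix" (3x3 intrinsics, pixels), "D" ([k1, k2, p1, p2, k3] as OpenCV has them; the pictures are not rectified), "rvec" (rotation vector, rad) and "tvec" (3), from world to camera coordinates, as OpenCV has them. Camera axes: x right, y down, z forward; pixel columns grow to the right and rows downward; lengths in m; the calibration is good to about 2 mm. A picture is of the moment at which its call begins: read the wrist's pose just before it. calibration takes no time and is no camera call; for the wrist camera it gives the pose at the moment of the call.
- arm.sign_off(): hands the job in; it is judged then, once.
The state is a dict: "clock": time; "joints": joint angles; "dq": joint speeds; "joint_efforts": joint torques, N m; "position": TCP position; "ee_rot": TCP orientation; "force": force on the tool from outside, world axes, zero at the start; "ft_torque": the same for the moment, N m; "width": opening from 0.0 (shut) to 1.0 (fully open); "gripper_force": force on a finger pad.
Only numpy, scipy, OpenCV 4.12 (cv2) and the standard library are available. Lean on these libraries where they do the work, as an engineer would, in place of code of your own. Each camera call takes 0.05 s, during which the arm holds its last target. There are 200 camera calls.

TASK

Pick up the loose plaster mould half and stand it upright in the nest of the clamping board, its hollow side facing the fixed half. Then pump the clamp's black trigger until the rubber jaw has pushed the half flush against the fixed half and holds it firmly; stop as soon as the trigger turns stiff, because squeezing on cracks the plaster. Move the jaw only with the trigger, leave the other things where they are, and let go of everything at the end.

Things in the scene. Friction and masses are not known exactly. Their poses are not given: they have to be found in the camera images.
- station: Clamping board fixed to the bench: plywood, x -160 to 190, 150 wide (y), 18 mm thick. Origin on the bench surface, z up; x is the clamping direction (the way the jaw moves). Along x: clamp head with handle and trigger, push bar with jaw, nest, fixed half, steel end stop (to x 165, top z 98). Orange head cheeks: x -155 to -20, |y| up to 23, top z 100 (z 70 outside x -122 to -62).
- nest (a point): Point on the nest floor (board top, z 18) at station x 74.5, y 0: put the underside centre of the loose half here; it leaves 4.5 mm to the fixed half and 5 to 17 mm to the jaw. The nest is two aluminium rails along x, from x 35 to 135, inner faces at y +-33, tops at z 32 mm. Axes as the station's.
- fixed_face (a point): Bottom centre of the fixed half's hollow mating face, at station x 100, z 18 mm. The fixed half reaches from there to x 142, is 60 mm wide and its top is at z 93. Axes as the station's.
- handle_mid (a point): Centre of the fixed orange handle at station x -105, z 135 mm: an upright post, x -113 (back face) to -97, 26 mm wide in y, z 73 to 163. The trigger stands in front of it (+x side); squeeze the two together at z about 138. Axes as the station's.
- trigger_pivot (a point): Trigger pivot, station x -80, z 85 mm, axis along y. The trigger is a black bar 12 mm thick, 24 wide, its top 70 mm from the pivot, with a round finger ridge on its front, 55 mm from the pivot: ridge front at x -54, z 134 at rest, x -77, z 141 squeezed. From handle back to ridge: 59 mm at rest, 36 squeezed. A full stroke moves the free jaw 5 to 7 mm; the jaw stays when the trigger is let go.
- trigger (a joint): Trigger angle (rad): 0 let go (leans 0.30 forward, to +x), 0.42 fully squeezed (0.12 back, hard stop); a spring returns it; let it come back fully between strokes, or the next one is short. On the ridge a free stroke takes up to about 8 N. Once the jaw grips, it turns stiff: stop at 18 to 20 N, a firm grip; about 25 N cracks the plaster.
- jaw: Sliding jaw: orange plate 50 (y) x 56 (z) mm, 16 mm thick (x) with its black rubber facing, on the front of the push bar, z 24 to 80 mm. Origin at the centre of its front face, axes as the station's; at station x 36 to 48 mm at the start, 58 mm once the mould is closed. It does not advance further then: the bar loads a spring behind it, so its position does not show how firmly it grips.
- half: Loose mould half, white plaster, about 0.25 kg: 42 (x) x 60 (y) x 75 mm (z), standing upright on the bench. Origin at the centre of its underside; +x is the hollow mating side (a groove 28 mm wide, open at the top); the -x side, to be met by the jaw, has its two upright edges chamfered by 10 mm, so the 60 mm faces run from x = -11 to +21.
- half_face (a point): Bottom centre of the loose half's hollow mating face (21 mm from its origin along its +x).
- cap: Bystander: round plaster cap, 72 mm across, 52 mm high; origin under its centre.
- mallet: Bystander: rubber mallet, 240 mm long, lying flat.
- scraper: Bystander: flat scraper with wooden handle, lying flat.
- cup: Bystander: white ceramic cup, 72 mm across, 80 mm high; origin under its centre. (Farther pieces, a flanged collar, an octagonal mould, a jar and a brush, stand beyond reach of the job.)

How it is judged:
On the way, in this order (a step that is already met when the one before it is completed fails the run):
1. The loose half stands upright in the nest, hollow side towards the fixed half, let go (z of half in the frame of station below 0.022 m and x of half in the frame of station between 0.05 and 0.082 m and y of half in the frame of station between -0.006 and 0.006 m and x of half_face in the frame of station above 0.07 m and angle between half's own z axis and vertical below 0.1 rad and contact force between the fingers and half below 0.1 N), for 0.2 s.
2. The jaw presses the half with at least 8 N (contact force between jaw and half above 8 N), for 0.2 s.
At the end, for the whole second after the job is handed in: The half stands upright (within 0.06 rad) on the nest floor, its hollow face flush (within 3 mm) and square (within 0.06 rad) against the fixed half, at rest, gripped by the jaw with 8 to 32 N; the trigger is let go (below 0.06 rad) (contact force between jaw and half between 8 and 32 N and x of half_face in the frame of station between 0.097 and 0.104 m and z of half in the frame of station below 0.022 m and angle between the x axis of half and the x axis of station, either way round below 0.06 rad and angle between half's own z axis and vertical below 0.06 rad and linear speed of half below 0.01 m/s and value of joint trigger below 0.06 rad); the robot touches nothing.
It fails at once if The jaw squeezes the half with more than 32 N (plaster cracks) (contact force between jaw and half above 32 N).
It fails at once if The robot pushes the jaw directly with more than 5 N (contact force between any of the fingers, the arm and jaw above 5 N).
It fails at once if The loose half is tipped over (more than 0.6 rad) (angle between half's own z axis and vertical above 0.6 rad).
It fails at once if Another thing is moved by more than 30 mm (distance of any of cap, mallet, scraper, cup from where it was at the start of the episode above 0.03 m).
It also fails if it takes over 64 s, if anything falls off the work surface, if the arm or the gripper's body presses on something with over 40 N, if the wrist force passes 120 N, or if a joint passes its speed limit or range.

## Working session

There is one attempt and no reset: what is moved stays moved. The work goes in short steps, Python scripts to look and compute and a tool call to move; the robot and the scene stay as the last step left them, time stands still between calls to the robot, and variables do not carry over. Pictures are saved under pics/ and viewed, at most 10 in all, crops included, and the job is handed in when it is done.

Besides the shell and the picture viewer there is one more tool, called by a JSON object that holds its "api" and its "payload", one argument or row to a line. arm_command: Moves the arm, as the interface text tells. Its arguments: {"type":"object","properties":{"deltas":{"type":"array","items":{"type":"number"}},"force":{"type":"number"}},"required":["deltas"]}

```bash
mkdir -p pics; ls
python3 - <<'E'
from cell import sensors, optics, arm
import cv2,numpy as np
s=sensors.observe();print(s, arm.nose_length)
for n in ("side","top"):
    c=optics.calibration(n);print(n,c)
    cv2.imwrite(f"pics/{n}0.png",optics.get_image(n))
E
```

```text
pics
{'clock': 0.0, 'joints': array([ 1.24037081,  0.43519372,  0.02495466,  1.57408203, -0.01156417,
        1.13400204, -0.07509397]), 'dq': array([ 2.15022620e-04, -8.25765978e-05, -3.07151306e-04,  1.49807817e-03,
        2.14444761e-03, -9.14639498e-04, -1.79307427e-03]), 'joint_efforts': array([ 3.02620974e-04, -6.67857242e+01,  9.84650105e-01, -3.14455891e+01,
       -6.07008906e-02,  4.32223734e-02,  1.28310089e-04]), 'position': array([ 0.14100145, -0.60839926,  0.24496876]), 'ee_rot': array([-3.11974365e+00, -3.56873480e-01,  5.29522703e-04]), 'force': array([-0.05942991, -0.29297546,  0.55453617]), 'ft_torque': array([-0.0350368 ,  0.07149469, -0.03201223]), 'gripper_force': 0.0, 'width': 0.997369659319293} 0.019
side {'camera_matrix': array([[463.51763914,   0.        , 317.28973652],
       [  0.        , 463.51763914, 238.39410548],
       [  0.        ,   0.        ,   1.        ]]), 'D': array([-0.07695962,  0.        ,  0.        ,  0.        ,  0.        ]), 'rvec': array([ 0.71291244, -2.72968929,  0.9891723 ]), 'tvec': array([0.48345954, 0.25797194, 1.21749032])}
top {'camera_matrix': array([[510.80511   ,   0.        , 316.32231235],
       [  0.        , 510.80511   , 237.7964809 ],
       [  0.        ,   0.        ,   1.        ]]), 'D': array([-0.01484254,  0.        ,  0.        ,  0.        ,  0.        ]), 'rvec': array([ 2.09744506, -2.14790648,  0.20452381]), 'tvec': array([0.04589578, 0.54458858, 1.47629144])}
```

View pics/side0.png

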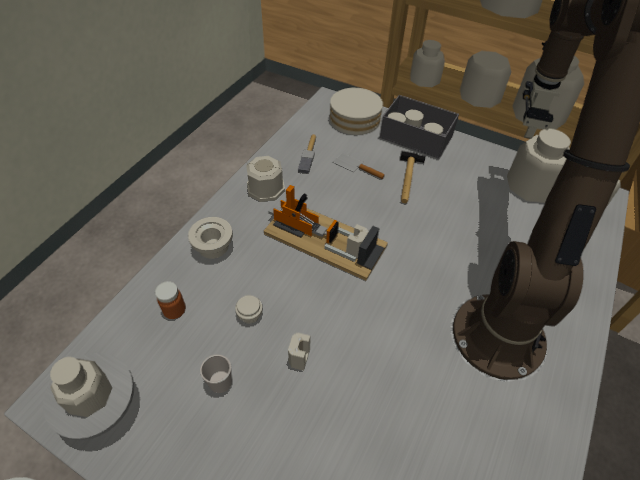

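View pics/top0.png

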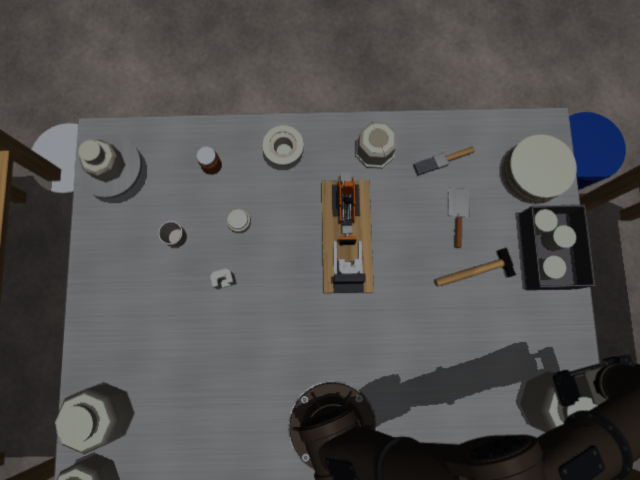

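The side view shows the board at (325,235), with the head at the far left and the stop at the near right. The loose half is at (299,351). In the top view the board spans (321..373, 180..293) with the end stop towards the robot, and the half is at (222,279).

```bash
cat > h.py <<'E'
from cell import sensors, optics, arm
import cv2,numpy as np
from scipy.spatial.transform import Rotation as R
def ray(c,uv):
    p=cv2.undistortPoints(np.float64(uv).reshape(-1,1,2),c["camera_matrix"],c["D"]).reshape(-1,2)
    Rm=cv2.Rodrigues(c["rvec"])[0]
    return -Rm.T@c["tvec"], np.c_[p,np.ones(len(p))]@Rm
def plane(c,uv,z):
    o,d=ray(c,uv); return o+d*((z-o[2])/d[:,2])[:,None]
def px(c,P): return cv2.projectPoints(np.float64(P).reshape(-1,1,3),c["rvec"],c["tvec"],c["camera_matrix"],c["D"])[0].reshape(-1,2)
E
python3 - <<'E'
from h import *
im=cv2.imread("pics/top0.png");c=optics.calibration("top")
hsv=cv2.cvtColor(im,cv2.COLOR_BGR2HSV)
m=cv2.inRange(hsv,(8,60,60),(25,255,255))
roi=np.zeros_like(m);roi[170:305,310:385]=255
cs=cv2.findContours(cv2.morphologyEx(m&roi,cv2.MORPH_CLOSE,np.ones((15,15))),0,2)[0]
k=max(cs,key=cv2.contourArea);b=cv2.boxPoints(cv2.minAreaRect(k));print(b,cv2.minAreaRect(k))
P=plane(c,b,.018);print(P.round(4), np.linalg.norm(np.diff(P,axis=0),axis=1))
print(plane(c,[[222,279],[238,220],[172,234]],.075))
A=cv2.resize(im[255:305,195:250],None,fx=8,fy=8,interpolation=3);B=cv2.resize(im[170:304,305:390],None,fx=4.4,fy=4.4,interpolation=3)[:590]
o=np.zeros((600,800,3),np.uint8);o[:400,:400]=cv2.resize(A,(400,400));o[:B.shape[0],410:410+B.shape[1]]=B
cv2.imwrite("pics/c1.png",o)
E
```

```text
[[320.2963  177.44531]
 [370.31558 176.25436]
 [373.07028 291.95068]
 [323.051   293.14163]] ((346.68328857421875, 234.697998046875), (115.7291030883789, 50.0334358215332), 88.63607025146484)
[[ 0.7441  0.0158  0.018 ]
 [ 0.7443 -0.141   0.018 ]
 [ 0.3826 -0.1334  0.018 ]
 [ 0.3827  0.0166  0.018 ]] [0.15675909 0.36171275 0.15006512]
[[0.42584893 0.30960641 0.075     ]
 [0.60034176 0.26403687 0.075     ]
 [0.5626208  0.45886143 0.075     ]]
```

View pics/c1.png

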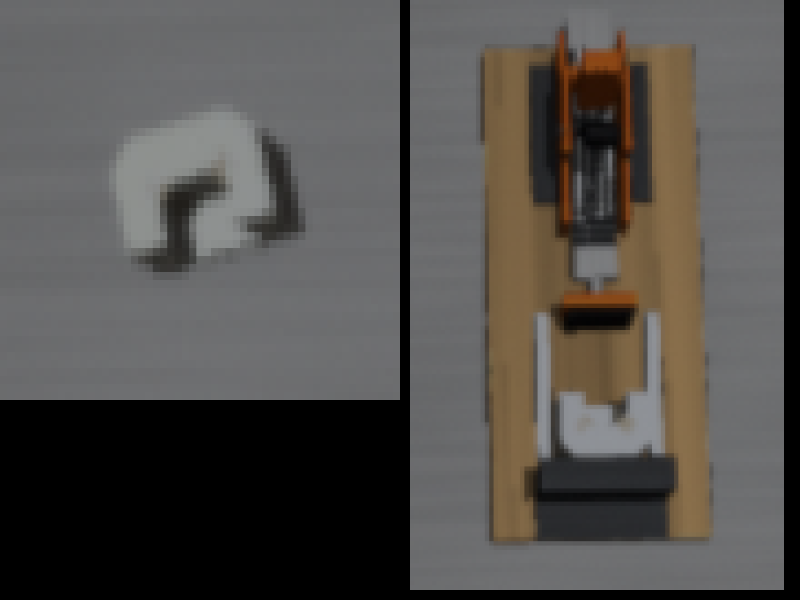

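The left crop shows the half with its groove opening down and to the right, edges tilted by about 19°. The right crop shows the board almost aligned: jaw at the centre, fixed half and end stop at the bottom, so station +x points towards the robot.

Run:
```python
from h import *
im=cv2.imread("pics/top0.png");c=optics.calibration("top")
g=im.min(axis=2).astype(int)
m=(np.uint8(g>125)*255);roi=np.zeros_like(m);roi[262:295,205:240]=255
k=np.vstack([x for x in cv2.findContours(m&roi,0,2)[0] if cv2.contourArea(x)>5]);r=cv2.minAreaRect(k);print(r)
b=cv2.boxPoints(r);P=plane(c,b,.075)
print(P.round(4),P.mean(0),np.linalg.norm(np.diff(P,axis=0),axis=1))
d=np.diff(P,axis=0);print(np.degrees(np.arctan2(d[:,1],d[:,0])))
s=sensors.observe();print(R.from_rotvec(s["ee_rot"]).as_matrix().round(3))
w=optics.calibration("wrist");Rw=cv2.Rodrigues(w["rvec"])[0];print("camera pos",-Rw.T@w["tvec"],"axes rows",Rw.round(3),w["camera_matrix"])
```

```text
((220.61767578125, 277.9706115722656), (16.73495864868164, 20.130456924438477), 75.96376037597656)
[[0.4463 0.3482 0.075 ]
 [0.4593 0.2914 0.075 ]
 [0.4116 0.2793 0.075 ]
 [0.3988 0.3357 0.075 ]] [0.42901697 0.31365344 0.075     ] [0.05821172 0.04919785 0.05786632]
[ -77.11349184 -165.68898597  102.80988684]
[[ 0.974  0.226 -0.   ]
 [ 0.226 -0.974  0.001]
 [-0.    -0.001 -1.   ]]
camera pos [ 0.21656898 -0.59079897  0.38298629] axes rows [[ 0.225 -0.974 -0.002]
 [-0.935 -0.217  0.282]
 [-0.275 -0.061 -0.959]] [[402.23419353   0.         324.95146531]
 [  0.         402.23419353 237.16813365]
 [  0.           0.           1.        ]]
```

{"api": "arm_command", "payload": {
  "deltas": [0, 0, 0, 0.38, 0.55, 0.055, 91, 0, 0, 0, 0.38, 0.55, 0.055, 91, 0, 0, 0, 0.38, 0.55, 0.055, 91, 0, 0, 0, 0.38, 0.55, 0.055, 91, 0, 0, 0, 0.38, 0.55, 0.055, 91, 0, 0, 0, 0.38, 0.55, 0.055, 91, 0, 0, 0, 0.38, 0.55, 0.055, 91, 0, 0, 0, 0.38, 0.55, 0.055, 91, 0, 0, 0, 0.38, 0.55, 0.055, 91, 0, 0, 0, 0.38, 0.55, 0.055, 91, 0, 0, 0, 0.38, 0.55, 0.055, 91, 0, 0, 0, 0.38, 0.55, 0.055, 91, 0, 0, 0, 0.38, 0.55, 0.055, 91, 0, 0, 0, 0.38, 0.55, 0.055, 91, 0, 0, 0, 0.38, 0.55, 0.055, 91, 0, 0, 0, 0.38, 0.55, 0.055, 91, 0, 0, 0, 0.38, 0.55, 0.055, 91]
}}

```text
clock: 1.8
position: [0.5204, -0.0603, 0.3004]
ee_rot: [3.121, 0.354, -0.002]
force: [0.1, 0.7, -0.2]
width: 0.989
gripper_force: 0.0
```

Run:
```python
from h import *
w=optics.calibration("wrist");im=optics.get_image("wrist");cv2.imwrite("pics/w1.png",im);np.save("w1.npy",w,allow_pickle=True)
s=sensors.observe();print(s["position"],s["ee_rot"],s["clock"])
```

```text
[ 0.52041834 -0.06035554  0.30052244] [ 3.12105152e+00  3.53427493e-01 -1.24070022e-03] 1.85
```

View pics/w1.png

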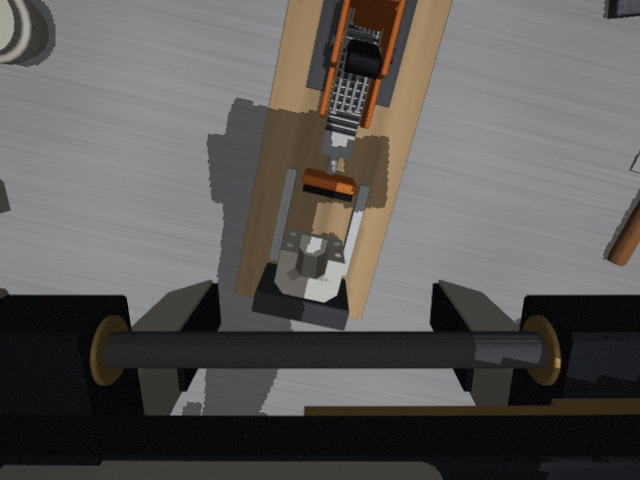

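The wrist view shows the board with its left edge from (289,0) to (236,292), right edge from (451,0) to (362,318) and near end from (236,292) to (362,318). The jaw is at (330,188) and the fixed half at (310,270).

Run:
```python
from h import *
im=cv2.imread("pics/w1.png");w=np.load("w1.npy",allow_pickle=True).item()
hsv=cv2.cvtColor(im,cv2.COLOR_BGR2HSV)
m=cv2.inRange(hsv,(8,70,40),(28,255,255))
m[:,:225]=0;m[:,470:]=0;m[330:]=0
L=[];Rr=[]
for v in list(range(5,285,4)):
    x=np.flatnonzero(m[v])
    if len(x): L.append((x[0],v));
for v in range(5,300,4):
    x=np.flatnonzero(m[v]);Rr.append((x[-1]+1,v))
def fit(uv):
    P=plane(w,uv,.018)[:,:2]
    for _ in range(4):
        a,b=np.polyfit(P[:,0],P[:,1],1);r=P[:,1]-a*P[:,0]-b;P=P[abs(r)<max(.002,1.5*r.std())]
    return a,b,len(P),r.std()
l=fit(L);r=fit(Rr);print(l,r)
print("y at .5",l[0]*.5+l[1],r[0]*.5+r[1],"width",(l[0]-r[0])*.5+l[1]-r[1])
print("corners",plane(w,[[236,292],[362,318]],.018))
# stop top near edge z .098 : (253,311),(345,328) ; far top edge?
print("stop top near edge",plane(w,[[253,313],[346,329]],.098))
print("rail far ends z.032",plane(w,[[292,169],[363,184]],.032))
print("jaw front top z.08",plane(w,[[303,187],[352,200]],.08))
print("fixed half top far edge z.093",plane(w,[[289,232],[342,245]],.093))
```

```text
(np.float64(-0.004320188991566299), np.float64(0.0172236476075152), 70, np.float64(0.00029437737213794363)) (np.float64(-0.005800526788611283), np.float64(-0.13000782283922438), 74, np.float64(0.0003102037583271909))
y at .5 0.015063553111732051 -0.13290808623353 width 0.14797163934526208
corners [[ 0.38929496  0.01401238  0.018     ]
 [ 0.38963574 -0.13361852  0.018     ]]
stop top near edge [[ 0.41113151 -0.01569837  0.098     ]
 [ 0.41436318 -0.10439274  0.098     ]]
rail far ends z.032 [[ 0.54133308 -0.02087976  0.032     ]
 [ 0.54262748 -0.09407511  0.032     ]]
jaw front top z.08 [[ 0.53430536 -0.03626371  0.08      ]
 [ 0.53264985 -0.08190832  0.08      ]]
fixed half top far edge z.093 [[ 0.49428263 -0.03273775  0.093     ]
 [ 0.49304042 -0.08165542  0.093     ]]
```

{"api": "arm_command", "payload": {
  "deltas": [0, 0, 0, -0.16, 0.355, -0.05, 91, 0, 0, 0, -0.16, 0.355, -0.05, 91, 0, 0, 0, -0.16, 0.355, -0.05, 91, 0, 0, 0, -0.16, 0.355, -0.05, 91, 0, 0, 0, -0.16, 0.355, -0.05, 91, 0, 0, 0, -0.16, 0.355, -0.05, 91, 0, 0, 0, -0.16, 0.355, -0.05, 91, 0, 0, 0, -0.16, 0.355, -0.05, 91, 0, 0, 0, -0.16, 0.355, -0.05, 91, 0, 0, 0, -0.16, 0.355, -0.05, 91, 0, 0, 0, -0.16, 0.355, -0.05, 91]
}}

```text
clock: 2.95
position: [0.3621, 0.2944, 0.2507]
ee_rot: [3.121, 0.353, 0.0]
force: [0.9, -0.9, 0.3]
width: 0.993
gripper_force: 0.0
```

Run:
```python
from h import *
w=optics.calibration("wrist");im=optics.get_image("wrist");cv2.imwrite("pics/w2.png",im);np.save("w2.npy",w,allow_pickle=True)
s=sensors.observe();print(s["position"],s["ee_rot"],s["clock"])
```

```text
[0.36225485 0.29429733 0.25077117] [3.12092467e+00 3.51654501e-01 5.99998592e-04] 3.0
```

View pics/w2.png

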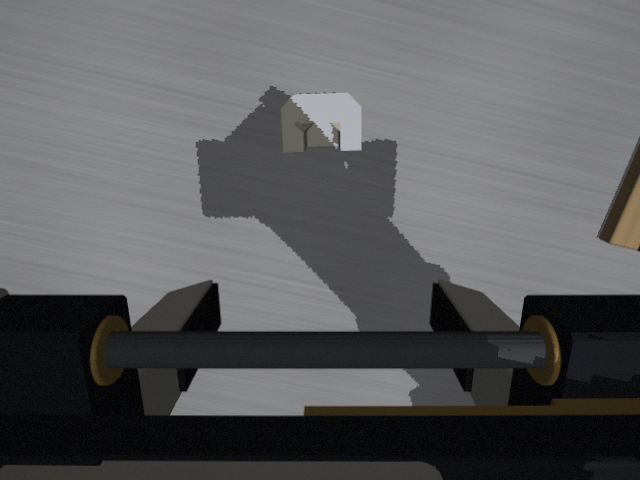

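The half is nearly aligned with the tool. Its hollow-side top corners are at (283,152) and (361,151), its back edge runs from (297,96) to (350,94), and the chamfer ends are at (282,108) and (361,106).

Run:
```python
from h import *
w=np.load("w2.npy",allow_pickle=True).item()
P=plane(w,[[283,152],[361.5,151],[361.5,106],[281,108],[350,94],[296,96]],.075);print(P.round(4))
d=P[1]-P[0];print("width",np.linalg.norm(d[:2]),np.degrees(np.arctan2(d[1],d[0])))
f=(P[0]+P[1])/2;b=(P[4]+P[5])/2;v=b-f;print("depth",np.linalg.norm(v),"back dir",np.degrees(np.arctan2(v[1],v[0])),"centre",(f+b)/2, "grasp pt", f+v*16/42)
```

```text
[[0.407  0.3381 0.075 ]
 [0.4211 0.2797 0.075 ]
 [0.4529 0.2878 0.075 ]
 [0.4382 0.3458 0.075 ]
 [0.4591 0.2981 0.075 ]
 [0.4489 0.3366 0.075 ]]
width 0.06008483806616278 -76.41886734354146
depth 0.040913184434702266 back dir 11.989472293020519 centre [0.43402094 0.31310403 0.075     ] grasp pt [0.42925657 0.31209225 0.075     ]
```

{"api": "arm_command", "payload": {
  "deltas": [0, 0, 0, 0.067, 0.0177, -0.1, 91, 0, 0, 0, 0.067, 0.0177, -0.1, 91, 0, 0, 0, 0.067, 0.0177, -0.1, 91, 0, 0, 0, 0.067, 0.0177, -0.1, 91, 0, 0, 0, 0.067, 0.0177, -0.1, 91, 0, 0, 0, 0.067, 0.0177, -0.1, 91]
}}

```text
clock: 3.6
position: [0.4282, 0.3137, 0.1521]
ee_rot: [-3.121, -0.356, -0.002]
force: [-0.2, -0.2, -0.9]
width: 0.991
gripper_force: 0.0
```

{"api": "arm_command", "payload": {
  "deltas": [0, 0, 0, 0.001, -0.0015, -0.04, 91, 0, 0, 0, 0.001, -0.0015, -0.08, 91, 0, 0, 0, 0.001, -0.0015, -0.1, 91, 0, 0, 0, 0.001, -0.0015, -0.1, 91, 0, 0, 0, 0.001, -0.0015, -0.1, 91, 0, 0, 0, 0.001, -0.0015, -0.1, 70, 0, 0, 0, 0.001, -0.0015, -0.1, 62, 0, 0, 0, 0.001, -0.0015, -0.1, 55, 0, 0, 0, 0.001, -0.0015, -0.1, 55, 0, 0, 0, 0.001, -0.0015, -0.1, 55, 0, 0, 0, 0.001, -0.0015, -0.1, 55, 0, 0, 0, 0.001, -0.0015, -0.1, 55],
  "force": 25
}}

```text
clock: 4.8
position: [0.4293, 0.3124, 0.0512]
ee_rot: [-3.121, -0.357, -0.001]
force: [-1.7, -2.0, 6.6]
width: 0.656
gripper_force: 24.9
```

{"api": "arm_command", "payload": {
  "deltas": [0, 0, 0, 0, 0, 0.04, 55, 0, 0, 0, 0, 0, 0.08, 55, 0, 0, 0, 0, 0, 0.12, 55, 0, 0, 0, 0, 0, 0.15, 55, 0, 0, -0.03, 0.014, -0.045, 0.15, 55, 0, 0, -0.06, 0.028, -0.09, 0.15, 55, 0, 0, -0.09, 0.042, -0.135, 0.15, 55, 0, 0, -0.12, 0.056, -0.18, 0.15, 55, 0, 0, -0.149, 0.0695, -0.225, 0.15, 55, 0, 0, -0.149, 0.0695, -0.27, 0.15, 55, 0, 0, -0.149, 0.0695, -0.315, 0.15, 55, 0, 0, -0.149, 0.0695, -0.355, 0.15, 55, 0, 0, -0.149, 0.0695, -0.371, 0.15, 55, 0, 0, -0.149, 0.0695, -0.371, 0.15, 55, 0, 0, -0.149, 0.0695, -0.371, 0.15, 55, 0, 0, -0.149, 0.0695, -0.371, 0.15, 55]
}}

```text
clock: 6.4
position: [0.4985, -0.0572, 0.2006]
ee_rot: [-3.141, 0.007, 0.001]
force: [0.7, 1.1, -2.7]
width: 0.652
gripper_force: 24.9
```

Run:
```python
from h import *
w=optics.calibration("wrist");im=optics.get_image("wrist");cv2.imwrite("pics/w3.png",im);np.save("w3.npy",w,allow_pickle=True)
s=sensors.observe();print(s["position"],R.from_rotvec(s["ee_rot"]).as_matrix().round(4),s["clock"])
```

```text
[ 0.49855497 -0.05714534  0.2006543 ] [[ 1.0e+00 -4.1e-03 -3.0e-04]
 [-4.1e-03 -1.0e+00  6.0e-04]
 [-3.0e-04 -6.0e-04 -1.0e+00]] 6.45
```

View pics/w3.png

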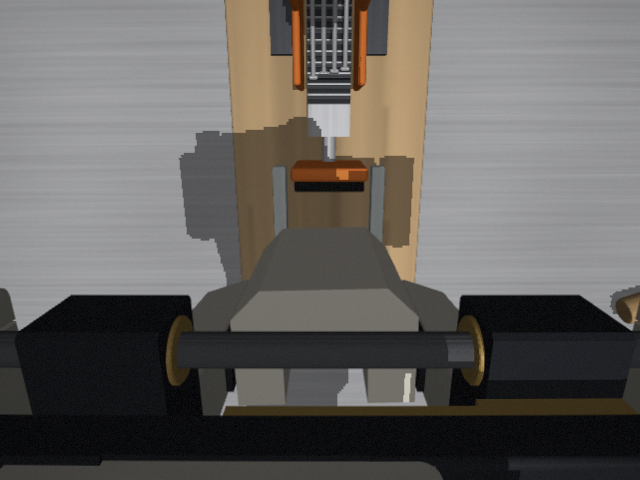

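The held half is above the nest. Its lower back edge spans (285..379,229), the rails' inner edges are at columns 286 and 371 near row 170, the jaw front runs from (295,190) to (364,190), and the board edges are near columns 228–245 and 433–415.

Run:
```python
from h import *
im=cv2.imread("pics/w3.png");w=np.load("w3.npy",allow_pickle=True).item()
print("rails",plane(w,[[286.5,171],[371,171],[287,210],[370,210]],.032).round(4))
print("jaw",plane(w,[[295,182],[364,182]],.08).round(4))
print("half back bottom",plane(w,[[286,229],[377,229]],.1495).round(4))
hsv=cv2.cvtColor(im,cv2.COLOR_BGR2HSV);m=cv2.inRange(hsv,(8,60,30),(28,255,255))
L=[];Q=[]
for v in range(5,125,5):
    x=np.flatnonzero(m[v,200:460])+200;L.append((x[0],v));Q.append((x[-1]+1,v))
for e in(L,Q):
    P=plane(w,e,.018);a,b=np.polyfit(P[:,0],P[:,1],1);print(a,a*.5+b,np.median(P[:,1]))
```

```text
rails [[ 0.5382 -0.0271  0.032 ]
 [ 0.5379 -0.0912  0.032 ]
 [ 0.508  -0.0266  0.032 ]
 [ 0.5077 -0.0912  0.032 ]]
jaw [[ 0.537  -0.0371  0.08  ]
 [ 0.5368 -0.0815  0.08  ]]
half back bottom [[ 0.5246 -0.0374  0.1495]
 [ 0.5244 -0.0817  0.1495]]
-0.0044069924969902755 0.01499421653179206 0.014494114163709888
-0.006586537601871196 -0.13279839055542786 -0.13357041452951346
```

{"api": "arm_command", "payload": {
  "deltas": [0, 0, 0, 0, -0.001, -0.03, 55, 0, 0, 0, 0, -0.001, -0.06, 55, 0, 0, 0, 0, -0.001, -0.08, 55, 0, 0, 0, 0, -0.001, -0.1, 55, 0, 0, 0, 0, -0.001, -0.11, 55, 0, 0, 0, 0, -0.001, -0.116, 55, 0, 0, 0, 0, -0.001, -0.12, 55, 0, 0, 0, 0, -0.001, -0.12, 55, 0, 0, 0, 0, -0.001, -0.12, 55]
}}

```text
clock: 7.35
position: [0.4991, -0.0596, 0.0814]
ee_rot: [3.141, -0.01, 0.002]
force: [0.7, 0.1, -2.6]
width: 0.652
gripper_force: 24.9
```

{"api": "arm_command", "payload": {
  "deltas": [0, 0, 0, 0, 0.0006, -0.003, 55, 0, 0, 0, 0, 0.0006, -0.006, 55, 0, 0, 0, 0, 0.0006, -0.009, 55, 0, 0, 0, 0, 0.0006, -0.011, 55, 0, 0, 0, 0, 0.0006, -0.011, 55, 0, 0, 0, 0, 0.0006, -0.011, 55]
}}

```text
clock: 7.95
position: [0.4986, -0.0591, 0.0697]
ee_rot: [3.142, -0.01, -0.0]
force: [-0.7, -0.5, -3.3]
width: 0.655
gripper_force: 24.9
```

{"api": "arm_command", "payload": {
  "deltas": [0, 0, 0, 0, 0, -0.0005, 62, 0, 0, 0, 0, 0, -0.0005, 66, 0, 0, 0, 0, 0, -0.0005, 72, 0, 0, 0, 0, 0, 0, 85, 0, 0, 0, 0, 0, 0, 85, 0, 0, 0, 0, 0, 0.02, 85, 0, 0, 0, 0, 0, 0.05, 85, 0, 0, 0, 0, 0, 0.09, 85, 0, 0, 0, 0, 0, 0.13, 85, 0, 0, 0, 0, 0, 0.17, 85, 0, 0, 0, 0, 0, 0.18, 85, 0, 0, 0, 0, 0, 0.18, 85]
}}

```text
clock: 9.15
position: [0.4996, -0.0591, 0.2514]
ee_rot: [3.141, -0.01, 0.006]
force: [-0.0, 0.6, -0.9]
width: 0.928
gripper_force: 0.0
```

Run:
```python
from h import *
w=optics.calibration("wrist");im=optics.get_image("wrist");cv2.imwrite("pics/w4.png",im);np.save("w4.npy",w,allow_pickle=True)
s=sensors.observe();print(s["position"],s["ee_rot"],s["joints"],s["clock"])
```

```text
[ 0.49863907 -0.05919006  0.24971292] [ 3.14116459e+00 -1.02755844e-02  1.26829501e-03] [ 0.36615764  0.26951036 -0.43762708  1.83326584  0.12980653  1.06595932
 -1.69782746] 9.2
```

View pics/w4.png

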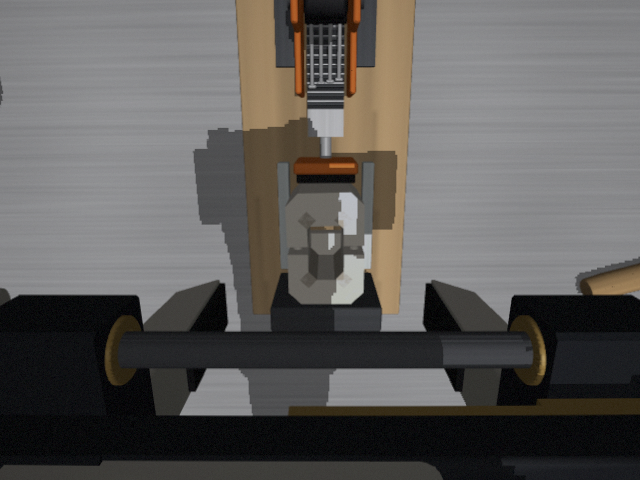

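The half stands centred between the rails, with the jaw behind it at (325,178) and the fixed half in front of it at (325,285). Next is the trigger.

{"api": "arm_command", "payload": {
  "deltas": [0, 0, -0.09, 0.02, 0, 0.03, 85, 0, 0, -0.18, 0.04, 0, 0.03, 85, 0, 0, -0.27, 0.06, 0, 0.03, 85, 0, 0, -0.36, 0.08, 0, 0.03, 85]
}}

```text
clock: 9.6
position: [0.5785, -0.0592, 0.2774]
ee_rot: [3.01, -0.895, -0.005]
force: [0.2, -0.3, -0.2]
width: 0.927
gripper_force: 0.0
```

```bash
python3 -c "
from h import *
s=sensors.observe();print(s['position'],s['joints'].round(2))"
```

```text
[ 0.5785173  -0.05922012  0.27741244] [ 0.24  0.37 -0.32  1.61  0.12  1.19 -2.25]
```

{"api": "arm_command", "payload": {
  "deltas": [0, 0, 0.09, 0.02, 0, 0, 85, 0, 0, 0.18, 0.04, 0, 0, 85, 0, 0, 0.27, 0.06, 0, 0, 85, 0, 0, 0.36, 0.083, 0, 0, 85, 0, 0, 0.45, 0.083, 0, 0, 85, 0, 0, 0.54, 0.083, 0, 0, 85, 0, 0, 0.63, 0.083, 0, 0, 85, 0, 0, 0.72, 0.083, 0, 0, 85, 0, 0, 0.81, 0.083, 0, 0, 85, 0, 0, 0.9, 0.083, 0, 0, 85]
}}

```text
clock: 10.6
position: [0.6608, -0.0591, 0.2768]
ee_rot: [-2.862, -1.292, 0.005]
force: [1.1, 0.7, -0.6]
width: 0.922
gripper_force: 0.0
```

{"api": "arm_command", "payload": {
  "deltas": [0, 0, 0.09, 0, 0, 0, 85, 0, 0, 0.18, 0, 0, 0, 85, 0, 0, 0.27, 0, 0, 0, 85, 0, 0, 0.36, 0, 0, 0, 85, 0, 0, 0.45, 0, 0, 0, 85, 0, 0, 0.461, 0, 0, 0, 85, 0, 0, 0.461, 0, 0, 0, 85, 0, 0, 0.461, 0, 0, 0, 85]
}}

```text
clock: 11.4
position: [0.6614, -0.059, 0.2788]
ee_rot: [-2.229, -2.212, 0.001]
force: [-0.5, -1.0, -0.1]
width: 0.924
gripper_force: 0.0
```

Run:
```python
from h import *
w=optics.calibration("wrist");im=optics.get_image("wrist");cv2.imwrite("pics/w5.png",im);np.save("w5.npy",w,allow_pickle=True)
s=sensors.observe();print(s["position"],R.from_rotvec(s["ee_rot"]).as_matrix().round(3),s["joints"].round(2),s["clock"])
```

```text
[ 0.66147462 -0.05897733  0.27913768] [[ 0.007  1.    -0.001]
 [ 1.    -0.007  0.   ]
 [ 0.    -0.001 -1.   ]] [ 0.46  0.59 -0.77  1.37  0.41  1.34 -0.32] 11.45
```

View pics/w5.png

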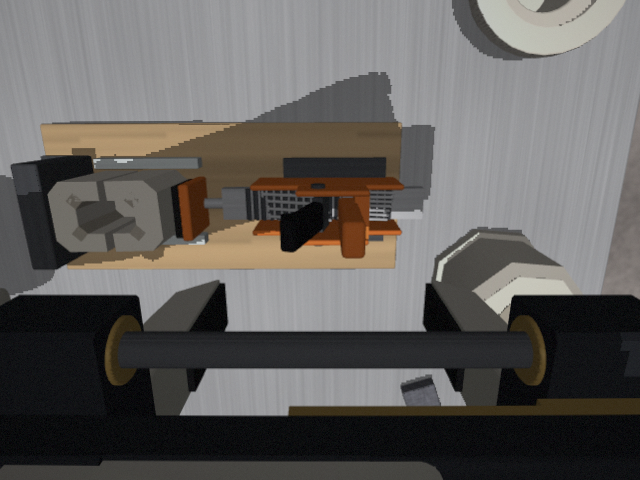

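Run:
```python
from h import *
w=np.load("w5.npy",allow_pickle=True).item()
print("handle top z.163",plane(w,[[341,257],[364,257],[341,222],[364,222]],.163).round(4))
print("trigger end z.152",plane(w,[[282,247],[296,250],[305,240]],.152).round(4))
print("board end z.018",plane(w,[[400,123],[395,268]],.018).round(4))
print("octagon z.1, 0",plane(w,[[435,272]],.1),plane(w,[[435,272]],.0))
```

```text
handle top z.163 [[ 0.6731 -0.0703  0.163 ]
 [ 0.6885 -0.0704  0.163 ]
 [ 0.673  -0.0463  0.163 ]
 [ 0.688  -0.0464  0.163 ]]
trigger end z.152 [[ 0.6328 -0.0665  0.152 ]
 [ 0.6424 -0.0688  0.152 ]
 [ 0.6488 -0.0616  0.152 ]]
board end z.018 [[ 0.7344  0.0142  0.018 ]
 [ 0.7356 -0.1333  0.018 ]]
octagon z.1, 0 [[ 0.75464199 -0.10610651  0.1       ]] [[ 0.78335836 -0.14515187  0.        ]]
```

{"api": "arm_command", "payload": {
  "deltas": [0, 0, 0, -0.0015, 0.0005, -0.04, 85, 0, 0, 0, -0.0015, 0.0005, -0.08, 85, 0, 0, 0, -0.0015, 0.0005, -0.11, 85, 0, 0, 0, -0.0015, 0.0005, -0.13, 85, 0, 0, 0, -0.0015, 0.0005, -0.14, 85, 0, 0, 0, -0.0015, 0.0005, -0.14, 75, 0, 0, 0, -0.0015, 0.0005, -0.14, 66, 0, 0, 0, -0.0015, 0.0005, -0.14, 64, 0, 0, 0, -0.0015, 0.0005, -0.14, 64, 0, 0, 0, -0.0015, 0.0005, -0.14, 64],
  "force": 12
}}

```text
clock: 12.45
position: [0.6605, -0.0585, 0.1406]
ee_rot: [2.226, 2.215, 0.001]
force: [-0.2, -0.8, -0.3]
width: 0.699
gripper_force: 0.0
```

{"api": "arm_command", "payload": {
  "deltas": [0, 0, 0, 0, 0, -0.002, 60, 0, 0, 0, 0, 0, -0.002, 58, 0, 0, 0, 0.003, 0, -0.002, 52, 0, 0, 0, 0.0055, 0, -0.002, 47, 0, 0, 0, 0.008, 0, -0.002, 42, 0, 0, 0, 0.011, 0, -0.002, 36, 0, 0, 0, 0.011, 0, -0.002, 34, 0, 0, 0, 0.011, 0, -0.002, 34, 0, 0, 0, 0.011, 0, -0.002, 34, 0, 0, 0, 0.011, 0, -0.002, 34],
  "force": 12
}}

```text
clock: 13.45
position: [0.6702, -0.0585, 0.1377]
ee_rot: [-2.226, -2.216, 0.002]
force: [-5.9, -0.5, 4.5]
width: 0.389
gripper_force: 12.0
```

{"api": "arm_command", "payload": {
  "deltas": [0, 0, 0, -0.002, 0, 0, 42, 0, 0, 0, -0.006, 0, 0, 52, 0, 0, 0, -0.011, 0, 0, 62, 0, 0, 0, -0.011, 0, 0, 68, 0, 0, 0, -0.011, 0, 0, 68, 0, 0, 0, -0.011, 0, 0, 68, 0, 0, 0, -0.011, 0, 0, 68]
}}

```text
clock: 14.15
position: [0.6601, -0.0585, 0.1378]
ee_rot: [2.227, 2.216, -0.0]
force: [-0.8, -0.6, -1.4]
width: 0.742
gripper_force: 0.0
```

{"api": "arm_command", "payload": {
  "deltas": [0, 0, 0, -0.001, 0, 0, 60, 0, 0, 0, -0.001, 0, 0, 58, 0, 0, 0, 0.002, 0, 0, 52, 0, 0, 0, 0.0045, 0, 0, 47, 0, 0, 0, 0.007, 0, 0, 42, 0, 0, 0, 0.0095, 0, 0, 36, 0, 0, 0, 0.0095, 0, 0, 34, 0, 0, 0, 0.0095, 0, 0, 34, 0, 0, 0, 0.0095, 0, 0, 34, 0, 0, 0, 0.0095, 0, 0, 34],
  "force": 12
}}

```text
clock: 15.15
position: [0.6694, -0.0586, 0.1378]
ee_rot: [-2.227, -2.216, 0.001]
force: [-4.4, 0.6, 5.6]
width: 0.407
gripper_force: 12.0
```

Run:
```python
from h import *
w=optics.calibration("wrist");im=optics.get_image("wrist");cv2.imwrite("pics/w6.png",im);np.save("w6.npy",w,allow_pickle=True)
s=sensors.observe();print(s["position"],s["force"],s["width"]*91.8,s["gripper_force"],s["clock"])
```

```text
[ 0.66938787 -0.0586153   0.1377635 ] [-5.07434316 -1.42401727  4.73621586] 37.38488141904992 11.997811049222946 15.2
```

View pics/w6.png

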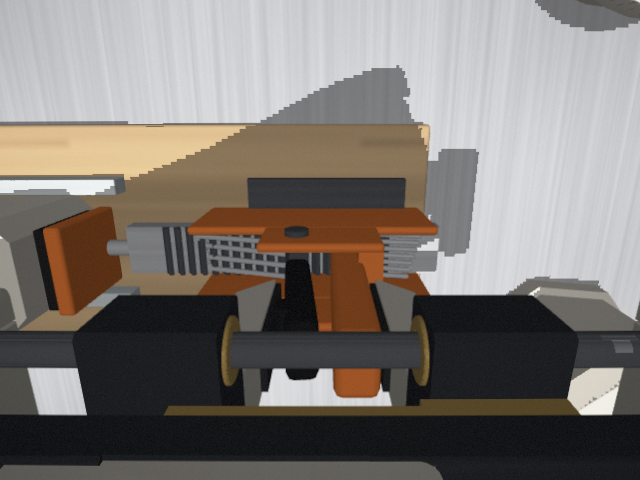

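The rubber jaw is at the half's back, around (45,265). The fingers hold the trigger at (300,330) and the handle at (355,340).

{"api": "arm_command", "payload": {
  "deltas": [0, 0, 0, -0.001, 0, 0, 34, 0, 0, 0, -0.002, 0, 0, 34, 0, 0, 0, -0.002, 0, 0, 34, 0, 0, 0, -0.002, 0, 0, 34, 0, 0, 0, -0.002, 0, 0, 34]
}}

```text
clock: 15.7
position: [0.6684, -0.0586, 0.1378]
ee_rot: [2.226, 2.215, 0.002]
force: [5.1, -0.4, -2.1]
width: 0.429
gripper_force: 12.0
```

{"api": "arm_command", "payload": {
  "deltas": [0, 0, 0, -0.002, 0, 0, 46, 0, 0, 0, -0.005, 0, 0, 54, 0, 0, 0, -0.008, 0, 0, 62, 0, 0, 0, -0.0085, 0, 0, 68, 0, 0, 0, -0.0085, 0, 0, 68, 0, 0, 0, -0.0085, 0, 0, 68, 0, 0, 0, -0.0085, 0, 0, 68, 0, 0, 0, -0.0085, 0, 0, 68]
}}

```text
clock: 16.5
position: [0.6591, -0.0585, 0.1377]
ee_rot: [-2.227, -2.216, 0.0]
force: [-0.0, -0.4, 0.6]
width: 0.743
gripper_force: 0.0
```

{"api": "arm_command", "payload": {
  "deltas": [0, 0, 0, -0.002, 0, 0, 60, 0, 0, 0, -0.001, 0, 0, 58, 0, 0, 0, 0.001, 0, 0, 54, 0, 0, 0, 0.001, 0, 0, 54, 0, 0, 0, 0.001, 0, 0, 54],
  "force": 12
}}

```text
clock: 17.0
position: [0.6611, -0.0586, 0.1378]
ee_rot: [2.226, 2.215, 0.002]
force: [6.5, 0.3, -2.8]
width: 0.589
gripper_force: 6.1
```

{"api": "arm_command", "payload": {
  "deltas": [0, 0, 0, 0.0025, 0, 0, 50, 0, 0, 0, 0.003, 0, 0, 50, 0, 0, 0, 0.003, 0, 0, 50, 0, 0, 0, 0.003, 0, 0, 50]
}}

```text
clock: 17.4
position: [0.6629, -0.0586, 0.1379]
ee_rot: [-2.227, -2.216, 0.001]
force: [-1.7, -0.9, 3.9]
width: 0.549
gripper_force: 12.0
```

{"api": "arm_command", "payload": {
  "deltas": [0, 0, 0, 0.0015, 0, 0, 46, 0, 0, 0, 0.002, 0, 0, 46, 0, 0, 0, 0.002, 0, 0, 46, 0, 0, 0, 0.002, 0, 0, 46]
}}

```text
clock: 17.8
position: [0.6638, -0.0586, 0.1379]
ee_rot: [-2.226, -2.216, 0.003]
force: [-7.2, -0.6, 8.2]
width: 0.532
gripper_force: 12.0
```

{"api": "arm_command", "payload": {
  "deltas": [0, 0, 0, -0.001, 0, 0, 44, 0, 0, 0, -0.001, 0, 0, 44, 0, 0, 0, -0.001, 0, 0, 44, 0, 0, 0, -0.001, 0, 0, 44],
  "force": 15
}}

```text
clock: 18.2
position: [0.664, -0.0586, 0.1379]
ee_rot: [-2.227, -2.216, 0.0]
force: [-2.5, -1.5, 6.8]
width: 0.528
gripper_force: 15.0
```

{"api": "arm_command", "payload": {
  "deltas": [0, 0, 0, 0, 0, 0, 44, 0, 0, 0, 0, 0, 0, 44, 0, 0, 0, 0, 0, 0, 44, 0, 0, 0, 0, 0, 0, 44],
  "force": 18
}}

```text
clock: 18.6
position: [0.6647, -0.0586, 0.1379]
ee_rot: [2.226, 2.216, 0.001]
force: [4.3, -0.3, 2.5]
width: 0.507
gripper_force: 18.0
```

{"api": "arm_command", "payload": {
  "deltas": [0, 0, 0, 0.0007, 0, 0, 42, 0, 0, 0, 0.0007, 0, 0, 42, 0, 0, 0, 0.0007, 0, 0, 42],
  "force": 18
}}

```text
clock: 18.9
position: [0.665, -0.0586, 0.1379]
ee_rot: [2.227, 2.216, 0.0]
force: [3.4, -0.6, 4.5]
width: 0.506
gripper_force: 18.0
```

{"api": "arm_command", "payload": {
  "deltas": [0, 0, 0, 0.0006, 0, 0, 42, 0, 0, 0, 0.0006, 0, 0, 42, 0, 0, 0, 0.0006, 0, 0, 42],
  "force": 18.5
}}

```text
clock: 19.2
position: [0.6656, -0.0586, 0.1379]
ee_rot: [2.227, 2.216, 0.0]
force: [2.4, -1.4, 4.3]
width: 0.489
gripper_force: 18.5
```

{"api": "arm_command", "payload": {
  "deltas": [0, 0, 0, -0.002, 0, 0, 50, 0, 0, 0, -0.004, 0, 0, 56, 0, 0, 0, -0.005, 0, 0, 64, 0, 0, 0, -0.006, 0, 0, 72, 0, 0, 0, -0.006, 0, 0, 80, 0, 0, 0, -0.006, 0, 0, 84, 0, 0, 0, -0.006, 0, 0, 84, 0, 0, 0, -0.006, 0, 0.03, 84, 0, 0, 0, -0.006, 0, 0.07, 84, 0, 0, 0, -0.006, 0, 0.11, 84, 0, 0, 0, -0.006, 0, 0.14, 84, 0, 0, 0, -0.006, 0, 0.14, 84, 0, 0, 0, -0.006, 0, 0.14, 84]
}}

```text
clock: 20.5
position: [0.6596, -0.0585, 0.2782]
ee_rot: [2.226, 2.215, 0.001]
force: [-0.2, 0.7, -1.1]
width: 0.912
gripper_force: 0.0
```

Run:
```python
from h import *
w=optics.calibration("wrist");im=optics.get_image("wrist");cv2.imwrite("pics/w7.png",im);np.save("w7.npy",w,allow_pickle=True)
s=sensors.observe();print(s["position"],s["force"],s["clock"])
```

```text
[ 0.65907419 -0.05874509  0.27700441] [-0.62215032  0.14086685 -0.78387208] 20.55
```

View pics/w7.png

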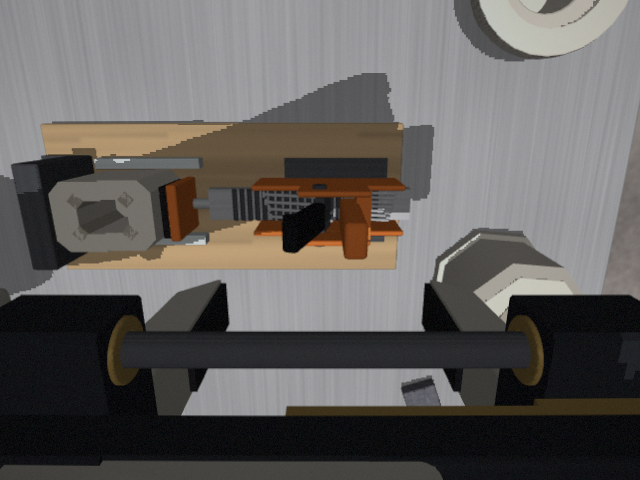

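The two halves are closed without a gap at (105,213), the jaw sits against the half at (180,208), and the trigger at (303,227) is back at rest. The gripper is clear of everything.

```bash
python3 -c "
from cell import arm
print(arm.sign_off())"
```

```text
the job is handed in; nothing more can be done
None
```

I stood the loose half in the nest and pumped the jaw until the trigger turned stiff, stopping at an estimated 18 N on the ridge. I then let go of everything and handed the job in at about 20.6 s. The last picture shows the mould closed and the trigger back at rest, but the jaw force itself could not be measured and sign-off gave no verdict.

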